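# Fetch the tea light from behind the mills

## Task

The tea light at the back of the wooden tray is hemmed in by three taller things: the wooden pepper mill, the spice jar and the salt mill. First clear all three, upright, onto the chopping board; then, while they wait there, set the tea light flat in the middle of the round cork coaster; finally put the three back upright in the tray, each on the very spot where it stood at the start. Knock nothing over and leave the lemon and the garlic alone.

Things in the scene. Friction and masses are not known exactly. Their poses are not given: they have to be found in the camera images.
- tray: Shallow open wooden tray, 165 (x) x 210 (y) x 22 mm high, walls 6 mm, floor top 6 mm above its origin; fixed. Origin: centre of the underside. Its -x side is the front. Three flush pale round inlays (66 mm across) mark the spots of the tall things, at (x, y) = (-42, 0), (22, 62) and (22, -62) mm in its frame; which thing stands on which differs each time. The tea light stands at about (30, 0) mm.
- board: Light wooden chopping board lying flat, 300 (x) x 120 (y) x 14 mm, with an 18 mm hanging hole at x = 132 mm; fixed. Origin: centre of the underside, long side along its x; top 14 mm above the origin. It lies to the left or right of the tray. Side area for the three tall things; they fit in a row along x, 85 mm apart.
- coaster: Flat round cork coaster, 90 mm across, 6 mm thick; fixed. Origin: centre of the underside. It lies on the other side of the tray from the board.
- tea_light: Tea light: round metal cup with red wax, 38 mm across, 15 mm high, about 20 g. Origin: centre of the underside, z up. Grasp across its rim with the fingertips.
- pepper_mill: Turned brown wooden pepper mill, round, up to 58 mm across, 170 mm high, about 0.18 kg; its head (fixed, 49 mm across) is from 123 to 159 mm, with a 12 mm knob on top. Origin: centre of the underside, z up.
- spice_jar: Round glass spice jar with a red cap, 44 mm across (cap from 85 mm up), 105 mm high, about 0.11 kg. Origin: centre of the underside, z up.
- salt_mill: Round grey and clear salt mill, 44 mm across up to 74 mm, its head 34 mm across above that, 90 mm high, about 0.1 kg. Origin: centre of the underside, z up.
- lemon: Yellow lemon, 75 x 54 x 53 mm; bystander, leave alone. Origin: underside.
- garlic: Garlic bulb, 58 mm across, 57 mm high; bystander, leave alone. Origin: underside.

How it is judged:
On the way, in this order (a step that is already met when the one before it is completed fails the run):
1. pepper mill, spice jar and salt mill all stand upright and released on the chopping board, the tea light still about where it was (x of pepper_mill in the frame of board between -0.135 and 0.135 m and y of pepper_mill in the frame of board between -0.055 and 0.055 m and z of pepper_mill in the frame of board between 0.008 and 0.02 m and angle between each of pepper_mill, spice_jar, salt_mill's own z axis and vertical below 0.15 rad and contact force between each of pepper_mill, spice_jar, salt_mill and the fingers below 0.05 N and linear speed of each of pepper_mill, spice_jar, salt_mill below 0.02 m/s and x of spice_jar in the frame of board between -0.135 and 0.135 m and y of spice_jar in the frame of board between -0.055 and 0.055 m and z of spice_jar in the frame of board between 0.008 and 0.02 m and x of salt_mill in the frame of board between -0.135 and 0.135 m and y of salt_mill in the frame of board between -0.055 and 0.055 m and z of salt_mill in the frame of board between 0.008 and 0.02 m and distance of tea_light from where it was at the start of the episode below 0.03 m), for 0.2 s.
2. the tea light lies flat and released in the middle of the coaster while the three still stand on the board (x of pepper_mill in the frame of board between -0.135 and 0.135 m and y of pepper_mill in the frame of board between -0.055 and 0.055 m and z of pepper_mill in the frame of board between 0.008 and 0.02 m and angle between each of pepper_mill, spice_jar, salt_mill, tea_light's own z axis and vertical below 0.15 rad and contact force between each of pepper_mill, spice_jar, salt_mill, tea_light and the fingers below 0.05 N and linear speed of each of pepper_mill, spice_jar, salt_mill, tea_light below 0.02 m/s and x of spice_jar in the frame of board between -0.135 and 0.135 m and y of spice_jar in the frame of board between -0.055 and 0.055 m and z of spice_jar in the frame of board between 0.008 and 0.02 m and x of salt_mill in the frame of board between -0.135 and 0.135 m and y of salt_mill in the frame of board between -0.055 and 0.055 m and z of salt_mill in the frame of board between 0.008 and 0.02 m and horizontal distance between tea_light and coaster below 0.015 m and z of tea_light in the frame of coaster between 0.003 and 0.01 m), for 0.2 s.
At the end, for the whole second after the job is handed in: The tea light lies flat on the coaster, within 15 mm of its middle; pepper mill, spice jar and salt mill stand upright in the tray, each within 15 mm of where it stood at the start (turning about its own axis does not matter); all released and at rest (horizontal distance between tea_light and coaster below 0.015 m and angle between each of tea_light, pepper_mill, spice_jar, salt_mill's own z axis and vertical below 0.15 rad and contact force between each of tea_light, pepper_mill, spice_jar, salt_mill and the fingers below 0.05 N and linear speed of each of tea_light, pepper_mill, spice_jar, salt_mill below 0.02 m/s and z of tea_light in the frame of coaster between 0.003 and 0.01 m and distance of each of pepper_mill, spice_jar, salt_mill from where it was at the start of the episode below 0.015 m); the robot touches nothing.
It fails at once if a mill, the spice jar or the tea light is knocked over (angle between any of pepper_mill, spice_jar, salt_mill, tea_light's own z axis and vertical above 0.7 rad).
It fails at once if the lemon or the garlic is disturbed (moved more than 20 mm) (distance of any of lemon, garlic from where it was at the start of the episode above 0.02 m).
It also fails if it takes over 141 s, if anything falls off the work surface, if the arm or the gripper's body presses on something with over 40 N, if the wrist force passes 120 N, or if a joint passes its speed limit or range.

## Robot

A 6-joint arm with a two-finger parallel gripper is mounted at the origin on the work surface; the furniture and walls round the work are solid. World frame = base frame: x ahead of the robot, y to its left, z up, the work surface at z = 0. Lengths are in m, angles in rad, forces in N, time in s.
With the tool pointing down it reaches from about 0.425 to 0.95 m from the base axis. Payload 14.7 kg.
Tool frame: the origin (TCP) lies midway between the tips of the shut fingers; the grasp point (between the pads) lies 19 mm behind it (robot.grip_point_offset is the distance from the TCP to the grasp point, in m); z points along the fingers, y is the line along which they close (so a half turn about z gives the same grasp; the last joint's range is limited). The gripper opens to 85 mm and grips with 20 to 120 N. Pads are 22 mm wide; open, the fingers measure 114 mm over their backs; the gripper's body (76 mm by 85 mm) begins 54 mm behind the grasp point. The pads swing forward as they close: fully open they stand 13 mm farther back than shut.
Start: joints at [1.213, 0.48, 1.596, -0, 1.065, -0.047], TCP at [0.199, 0.619, 0.231] pointing down, gripper open.
Joint ranges: [-2.75, 2.75], [-0.82, 2.05], [0.23, 2.67], [-1.56, 4.7], [0.09, 2.69], [-2.92, 2.92]. Speed limits (rad/s): [1.89, 1.89, 2.39, 3.01, 3.01, 3.01].

## Interface

Orientations are given as a 3x3 rotation matrix whose columns are the frame's x, y, z axes.
In Python, from cell import robot, cams, models gives the robot as it stands.
- The arm moves only by the shell command python3 -m jog 'ROWS' [FORCE]. ROWS is JSON, a list of rows, each a list of 5 numbers: the shift along the tool's x, y, z scaled (see below), then the turn about the tool's z scaled (see below), then the opening, from 0 (shut) to 1 (fully open). A call has exactly 8 rows; each row shifts and turns the commanded pose from where the row before left it, along the tool's axes as they then stand; what a row does not reach is not made up. The controller multiplies each number of a shift by 3 cm and each number of a turn by 0.15 rad. A row lasts 1/10 s, in which the tool goes at most 50 mm and 8.59 degrees, less where a joint would pass 70% of its speed; a pose out of reach is approached as far as the arm can. A call with a number of a shift or a turn outside -1 to 1 is refused whole. A call with a gripper value outside its range is refused whole. The fingers move at their own pace and stop on an object; FORCE is the grip in N (left out, the last holds). Time passes only in rows, so rows that do not move let the fingers close, or fill a call up. It gives the time, the measured TCP pose, the force, the opening and the grip force at its end, in the units of the state.
- robot.read_state(): the state, without advancing time (a new reading comes with each control period).
- cams.snapshot(name): name is "scene" or "top" or "wrist"; returns (picture, depth): 420x560x3 uint8, red, green, blue; 420x560 float32, m along the optical axis (not along the pixel's ray), 0 where there is no reading.
- cams.camera_params(name): a dict with "camera_matrix" (3x3 intrinsics, pixels), "T" (4x4, takes a point from camera to world coordinates). Camera axes: x right, y down, z forward; pixel columns grow to the right and rows downward; lengths in m; the calibration is good to about 2 mm. A picture is of the moment at which its call begins: read the wrist's pose just before it. camera_params takes no time and is no camera call; for the wrist camera it gives the pose at the moment of the call.
- robot.job_done(): hands the job in; it is judged then, once.
Trained networks look in the newest picture that a camera, given by its name, has taken for a name from the list of things; names that differ only in an ending like _2 or _b are one class to them, and where a whole thing is asked for, a point or a joint stands for the part that bears it (a point fixed in the world has none). Each returns a list of dicts, best first, with "p" (0 to 1); they miss things now and then, are a little off and sometimes report something else, mostly with a low value. They report only what shows in the picture. A call takes as long as a camera call.
- models.boxes_of(camera, target): "box" ([left, top, width, height] in pixels, round what is visible of it).
- models.cut_out(camera, target): "region" (420x560 bool, what is visible of it) and "box" ([left, top, width, height] in pixels, round what is visible of it).
- models.pinpoint(camera, target): "at" ([row, column] in pixels: a listed point, or the origin of a listed thing).
The state is a dict: "time": time; "qpos": joint angles; "qvel": joint speeds; "effort": joint torques, N m; "position": TCP position; "tcp_rot": TCP orientation; "force": force on the tool from outside, world axes, zero at the start; "torque": the same for the moment, N m; "gripper_width": finger opening in m; "finger_force": force on a finger pad.
Only numpy, scipy, OpenCV 4.12 (cv2) and the standard library are available. Lean on these libraries where they do the work, as an engineer would, in place of code of your own. Each camera call takes 0.05 s, during which the arm holds its last target. There are 200 camera calls.

## Working session

There is one attempt and no reset: what is moved stays moved. The work goes in short steps, Python scripts to look and compute and a shell command to move; the robot and the scene stay as the last step left them, time stands still between calls to the robot, and variables do not carry over. Pictures are saved under pics/ and viewed, at most 14 in all, crops included, and the job is handed in when it is done.

```bash
ls; mkdir -p pics
cat > h.py <<'E'
import numpy as np, cv2
from cell import robot, cams, models
def snap(n, save=None):
    im,d=cams.snapshot(n)
    if save: cv2.imwrite('pics/'+save,im[:,:,::-1])
    return im,d
def pts(n,d,mask):
    P=cams.camera_params(n);K=P['camera_matrix'];T=P['T']
    r,c=np.nonzero(mask&(d>0));z=d[r,c]
    X=np.stack([(c-K[0,2])*z/K[0,0],(r-K[1,2])*z/K[1,1],z,np.ones_like(z)])
    return (np.array(T)@X)[:3].T
E
cat > m.py <<'E'
from h import *
for n in ['top','scene']:
    im,d=snap(n,n+'1.png')
    for t in ['tray','board','coaster','tea_light','pepper_mill','spice_jar','salt_mill','lemon','garlic']:
        L=models.cut_out(n,t)[:1]
        for o in L:
            p=pts(n,d,o['region'])
            if len(p)<5: continue
            top=np.percentile(p[:,2],97); q=p[p[:,2]>top-.008]
            (cx,cy),sz,a=cv2.minAreaRect(q[:,:2].astype(np.float32))
            print(n,t,round(o['p'],2),o['box'],'ztop',top.round(3),'med',np.median(q[:,:2],0).round(3),'rect',np.round([cx,cy,*sz,a],3))
s=robot.read_state();print(s['position'],s['tcp_rot'],s['gripper_width'],robot.grip_point_offset)
E
python3 m.py
```

```text
pics
top tray 0.78 [251.8, 175.7, 94.1, 84.6] ztop 0.025 med [0.52  0.023] rect [ 0.515  0.02   0.165  0.21  14.94 ]
top board 0.62 [392.9, 155.2, 50.7, 121.5] ztop 0.018 med [ 0.524 -0.284] rect [ 0.529 -0.284  0.123  0.3   86.863]
top coaster 0.9 [182.9, 228.0, 36.7, 37.0] ztop 0.011 med [0.441 0.267] rect [0.44  0.267 0.087 0.088 0.113]
top tea_light 0.67 [288.0, 198.9, 12.1, 15.3] ztop 0.019 med [0.548 0.028] rect [5.4800e-01 2.9000e-02 3.3000e-02 3.4000e-02 8.8783e+01]
top pepper_mill 0.62 [260.0, 196.8, 24.7, 31.1] ztop 0.172 med [0.524 0.083] rect [5.2200e-01 8.1000e-02 2.5000e-02 2.6000e-02 2.7204e+01]
top spice_jar 0.83 [291.7, 219.7, 19.4, 25.6] ztop 0.116 med [0.475 0.01 ] rect [0.474 0.01  0.039 0.041 1.429]
top salt_mill 0.65 [313.6, 191.0, 17.3, 19.9] ztop 0.098 med [ 0.55  -0.036] rect [ 5.5100e-01 -3.6000e-02  2.7000e-02  2.8000e-02  7.6006e+01]
top lemon 0.73 [389.5, 155.0, 54.2, 120.6] ztop 0.018 med [ 0.525 -0.284] rect [ 0.529 -0.284  0.123  0.301 86.684]
top garlic 0.74 [223.6, 147.3, 21.1, 19.4] ztop 0.052 med [0.669 0.176] rect [6.690e-01 1.770e-01 2.600e-02 2.
[... 701 characters left out ...]
0.112 med [ 0.473 -0.003] rect [4.7400e-01 1.0000e-03 3.6000e-02 3.8000e-02 7.2932e+01]
scene salt_mill 0.56 [289.4, 206.4, 15.2, 36.8] ztop 0.093 med [ 0.548 -0.048] rect [ 5.5000e-01 -4.7000e-02  2.2000e-02  2.7000e-02  7.0315e+01]
scene lemon 0.62 [219.7, 165.4, 14.3, 13.2] ztop 0.051 med [0.53  0.444] rect [ 0.528  0.448  0.035  0.035 22.667]
scene garlic 0.57 [286.4, 186.8, 15.5, 15.0] ztop 0.048 med [0.665 0.169] rect [6.6500e-01 1.6600e-01 1.9000e-02 2.5000e-02 5.4172e+01]
[0.19875259 0.61886025 0.23129189] [[-9.52098592e-01  3.05791220e-01  4.34145017e-06]
 [ 3.05791220e-01  9.52098592e-01 -1.82024480e-05]
 [-9.69963738e-06 -1.60029478e-05 -1.00000000e+00]] 0.08565437651186511 0.0187
```

```bash
python3 -c "
import cv2
a=cv2.imread('pics/top1.png')[120:310,150:470];b=cv2.imread('pics/scene1.png')[130:340,170:450]
cv2.imwrite('pics/v1.png',cv2.vconcat([cv2.resize(a,(500,297)),cv2.resize(b,(500,300)) ]))
from cell import cams
for n in ['top','wrist','scene']:
  p=cams.camera_params(n);print(n,p['camera_matrix'][0][0],p['T'])"
```

```text
top 483.184342041486 [[ 0.00127151 -0.99049387  0.13755099  0.3818265 ]
 [-0.99988448 -0.00334268 -0.01482755  0.09101719]
 [ 0.01514639 -0.13751625 -0.9903837   1.21409163]
 [ 0.          0.          0.          1.        ]]
wrist 305.8793713647231 [[ 0.30575942  0.91869178  0.25003318  0.13567119]
 [ 0.95210816 -0.29472225 -0.08141772  0.63921801]
 [-0.00110745  0.26295287 -0.96480804  0.37438508]
 [ 0.          0.          0.          1.        ]]
scene 396.36856683494244 [[ 0.87801983 -0.25191767  0.40696273  0.05572901]
 [-0.47821961 -0.42678723  0.76756672 -0.87813432]
 [-0.01967712 -0.86855636 -0.49519963  0.65324229]
 [ 0.          0.          0.          1.        ]]
```

View pics/v1.png

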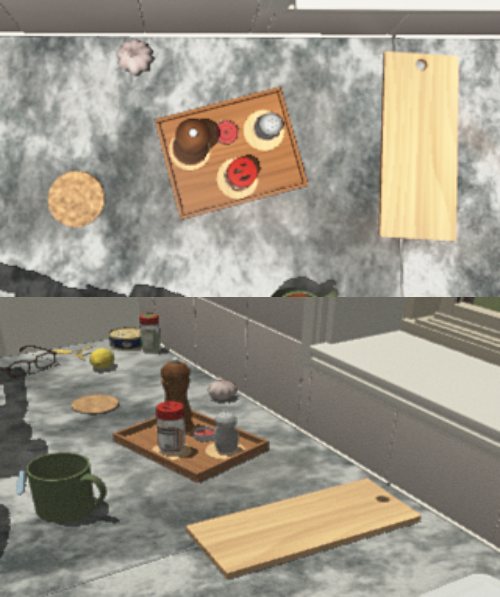

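The pictures show the pepper mill on the left inlay, the spice jar at the front, the salt mill on the right, and the board on the right. The coaster is on the left, with the garlic behind the tray. I'll square the tool to the world axes, rise, and head for the tray.

```bash
python3 -m jog '[[0,0,-1,-1,1],[0,0,-1,-1,1],[0,0,-1,-0.07,1],[0,0,-1,0,1],[-0.6,-0.8,0,0,1],[-0.6,-0.8,0,0,1],[-0.6,-0.8,0,0,1],[-0.6,-0.8,0,0,1]]' 40
python3 -m jog '[[-0.6,-0.8,0,0,1],[-0.6,-0.8,0,0,1],[-0.6,-0.8,0,0,1],[-0.6,-0.8,0,0,1],[-0.5,-0.8,0,0,1],[-0.5,-0.8,0,0,1],[-0.5,-0.8,0,0,1],[-0.5,-0.8,0,0,1]]'
```

```text
time: 1.8
position: [0.2712, 0.5219, 0.3514]
tcp_rot: [[-1.0, 0.0, 0.0], [0.0, 1.0, 0.0], [-0.0, 0.0, -1.0]]
force: [-0.7, 1.1, 0.2]
gripper_width: 0.0853
finger_force: 0.0
time: 2.6
position: [0.4031, 0.3297, 0.3514]
tcp_rot: [[-1.0, 0.0, 0.0], [0.0, 1.0, 0.0], [-0.0, 0.0, -1.0]]
force: [-0.1, -0.6, -0.8]
gripper_width: 0.0854
finger_force: 0.0
```

```bash
python3 -m jog '[[-0.36,-1,-0.2,0,1],[-0.36,-1,-0.2,0,1],[-0.36,-1,-0.2,0,1],[-0.36,-1,-0.2,0,1],[-0.36,-1,-0.2,0,1],[-0.36,-1,-0.2,0,1],[-0.36,-1,-0.2,0,1],[-0.36,-1,-0.2,0,1]]'
python3 -m jog '[[0,-1,0,0,1],[0,-0.33,0,0,1],[0,0,0,0,1],[0,0,0,0,1],[0,0,0,0,1],[0,0,0,0,1],[0,0,0,0,1],[0,0,0,0,1]]'
sed -e "s/\['top','scene'\]/['wrist']/" -e "s/1.png/_a.png/" m.py > mw.py; python3 mw.py
```

```text
time: 3.4
position: [0.4892, 0.0895, 0.3997]
tcp_rot: [[-1.0, 0.0, 0.0], [0.0, 1.0, 0.0], [-0.0, 0.0, -1.0]]
force: [0.2, 0.9, 1.0]
gripper_width: 0.0854
finger_force: 0.0
time: 4.2
position: [0.489, 0.0513, 0.3993]
tcp_rot: [[-1.0, -0.0, -0.0], [-0.0, 1.0, 0.0], [0.0, 0.0, -1.0]]
force: [0.1, 0.6, -0.2]
gripper_width: 0.0854
finger_force: 0.0
wrist tray 0.63 [184.8, 121.2, 144.5, 120.5] ztop 0.023 med [0.493 0.004] rect [ 0.515  0.016  0.164  0.21  14.953]
wrist board 0.67 [38.6, 99.3, 91.7, 173.0] ztop 0.017 med [ 0.513 -0.286] rect [ 0.529 -0.289  0.123  0.301 86.701]
wrist coaster 0.63 [374.5, 112.6, 53.5, 53.0] ztop 0.008 med [0.44  0.262] rect [ 0.441  0.263  0.09   0.09  55.897]
wrist tea_light 0.65 [246.7, 190.5, 26.6, 25.4] ztop 0.021 med [0.549 0.023] rect [5.4800e-01 2.3000e-02 3.6000e-02 3.8000e-02 8.9557e+01]
wrist pepper_mill 0.87 [279.4, 171.9, 35.3, 53.8] ztop 0.174 med [0.524 0.077] rect [5.2500e-01 7.8000e-02 1.0000e-02 1.2000e-02 2.9442e+01]
wrist spice_jar 0.74 [233.4, 146.1, 32.6, 38.4] ztop 0.113 med [0.475 0.005] rect [4.7500e-01 5.0000e-03 4.2000e-02 4.2000e-02 3.2822e+01]
wrist salt_mill 0.83 [211.9, 197.1, 26.0, 28.2] ztop 0.096 med [ 0.55 -0.04] rect [ 5.5100e-01 -4.0000e-02  3.1000e-02  2.7000e-02  4.2457e+01]
wrist lemon 0.61 [491.4, 178.4, 43.0, 35.1] ztop 0.053 med [0.534 0.451] rect [5.3600e-01 4.5500e-01 4.8000e-02 3.8000e-02 6.4601e+01]
[0.48899452 0.05086179 0.39929792] [[-9.99999942e-01  3.40814350e-04  1.42286895e-05]
 [ 3.40814616e-04  9.99999942e-01  1.86857037e-05]
 [-1.42223204e-05  1.86905520e-05 -1.00000000e+00]] 0.08559012793053138 0.0187
```

View pics/wrist_a.png

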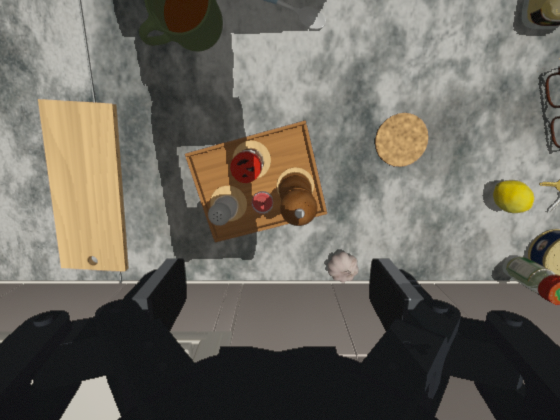

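Wrist view: spice jar at (245,165), salt mill at (222,208), tea light at (262,203), pepper mill at (298,205), and the garlic clear at (341,265). These positions agree with the tray's inlay geometry to within 4 mm, so I'll take the pepper mill first.

```bash
python3 -m jog '[[-0.57,0.46,0,0,1],[-0.57,0.46,0,0,1],[0,0,1,0,1],[0,0,1,0,1],[0,0,1,0,1],[0,0,1,0,1],[0,0,1,0,1],[0,0,0.6,0,1]]'
python3 -m jog '[[0,0,0.6,0,1],[0,0,0.6,0,1],[0,0,0.6,0,1],[0,0,0.6,0,1],[0,0,0.6,0,1],[0,0,0.55,0,1],[0,0,0,0,1],[0,0,0,0,1]]'
python3 -m jog '[[0,0,0,0,0.5],[0,0,0,0,0.4],[0,0,0,0,0.3],[0,0,0,0,0.3],[0,0,0,0,0.3],[0,0,0,0,0.3],[0,0,0,0,0.3],[0,0,0,0,0.3]]' 40
```

```text
time: 5.5
position: [0.5223, 0.0783, 0.2292]
tcp_rot: [[-1.0, 0.0, -0.002], [0.0, 1.0, -0.0], [0.002, -0.0, -1.0]]
force: [0.4, 0.4, 1.1]
gripper_width: 0.0853
finger_force: 0.0
time: 6.3
position: [0.5232, 0.0784, 0.125]
tcp_rot: [[-1.0, 0.0, -0.0], [0.0, 1.0, -0.0], [0.0, -0.0, -1.0]]
force: [0.0, -0.2, 0.7]
gripper_width: 0.0854
finger_force: 0.0
time: 7.1
position: [0.524, 0.0787, 0.1259]
tcp_rot: [[-1.0, 0.0, 0.002], [0.0, 1.0, 0.0], [-0.002, 0.0, -1.0]]
force: [-1.1, 1.2, 11.0]
gripper_width: 0.0465
finger_force: 39.5
```

```bash
python3 -m jog '[[0,0,-0.2,0,0.3],[0,0,-0.4,0,0.3],[0,0,-0.8,0,0.3],[0,0,-0.8,0,0.3],[0,0,-0.8,0,0.3],[0,0,-0.8,0,0.3],[0,0,-0.8,0,0.3],[0,0,-0.8,0,0.3]]'
python3 - <<'E'
from h import *
im,d=snap('scene','s2.png');a=im[120:340,170:450]
im,d2=snap('wrist');b=im[:,:]
cv2.imwrite('pics/v2.png',cv2.hconcat([cv2.resize(a,(400,314)),cv2.resize(b,(400,314))])[:,:,::-1])
E
```

```text
time: 7.9
position: [0.5229, 0.0784, 0.2888]
tcp_rot: [[-1.0, 0.0, 0.001], [0.0, 1.0, 0.0], [-0.001, 0.0, -1.0]]
force: [0.5, -0.3, -1.6]
gripper_width: 0.0462
finger_force: 41.6
```

View pics/v2.png

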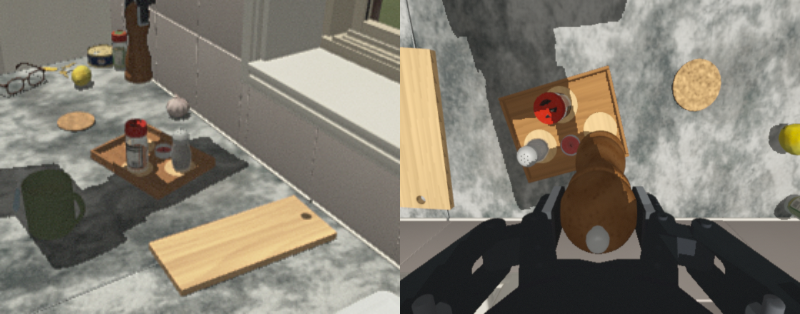

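The pepper mill is held upright (right half, 600,210) and everything else is undisturbed. Carrying it to the far end of the board.

```bash
python3 -m jog '[[-0.1,-0.4,0,0,0.3],[-0.2,-0.8,0,0,0.3],[-0.22,-0.9,0,0,0.3],[-0.22,-0.9,0,0,0.3],[-0.22,-0.9,0,0,0.3],[-0.22,-0.9,0,0,0.3],[-0.22,-0.9,0,0,0.3],[-0.22,-0.9,0,0,0.3]]'
python3 -m jog '[[-0.22,-0.9,0,0,0.3],[-0.22,-0.9,0,0,0.3],[-0.22,-0.9,0,0,0.3],[-0.22,-0.9,0,0,0.3],[-0.22,-0.9,0,0,0.3],[-0.22,-0.9,0,0,0.3],[-0.22,-0.8,0,0,0.3],[-0.2,-0.53,0,0,0.3]]'
python3 -m jog '[[-0.11,0,0,0,0.3],[0,0,0.5,0,0.3],[0,0,0.9,0,0.3],[0,0,0.9,0,0.3],[0,0,0.9,0,0.3],[0,0,0.8,0,0.3],[0,0,0.5,0,0.3],[0,0,0.3,0,0.3]]'
```

```text
time: 8.8
position: [0.5711, -0.1213, 0.2858]
tcp_rot: [[-1.0, 0.001, -0.002], [0.001, 1.0, 0.0], [0.002, 0.0, -1.0]]
force: [0.3, 0.8, -2.3]
gripper_width: 0.0461
finger_force: 41.6
time: 9.6
position: [0.623, -0.3238, 0.2853]
tcp_rot: [[-1.0, 0.001, -0.002], [0.001, 1.0, 0.001], [0.002, 0.001, -1.0]]
force: [0.3, 0.3, -2.1]
gripper_width: 0.0457
finger_force: 41.7
time: 10.4
position: [0.6262, -0.3205, 0.1407]
tcp_rot: [[-1.0, -0.0, -0.002], [-0.0, 1.0, 0.001], [0.002, 0.001, -1.0]]
force: [-0.3, 0.6, -1.6]
gripper_width: 0.0464
finger_force: 41.7
```

```bash
python3 -m jog '[[0.2,0.5,0,0,0.3],[0.2,0.45,0,0,0.3],[0,0,0,0,0.3],[0,0,0,0,0.3],[0,0,0.1,0,0.3],[0,0,0.1,0,0.3],[0,0,0.04,0,0.3],[0,0,0,0,0.3]]'
python3 -m jog '[[0,0,0,0,0.3],[0,0,0,0,0.45],[0,0,0,0,0.6],[0,0,0,0,0.7],[0,0,0,0,0.8],[0,0,0,0,0.9],[0,0,0,0,1],[0,0,0,0,1]]'
```

```text
time: 11.2
position: [0.615, -0.2931, 0.1352]
tcp_rot: [[-1.0, 0.001, -0.001], [0.001, 1.0, 0.0], [0.001, 0.0, -1.0]]
force: [0.2, -0.5, -1.2]
gripper_width: 0.0464
finger_force: 41.8
time: 12.0
position: [0.6152, -0.293, 0.1356]
tcp_rot: [[-1.0, 0.0, 0.0], [0.0, 1.0, -0.0], [-0.0, -0.0, -1.0]]
force: [0.7, 0.4, -0.1]
gripper_width: 0.0852
finger_force: 0.0
```

```bash
python3 -m jog '[[0,0,-0.3,0,1],[0,0,-0.5,0,1],[0,0,-1,0,1],[0,0,-1,0,1],[0,0,-1,0,1],[0,0,-1,0,1],[0,0,-0.7,0,1],[0.39,0.83,0,0,1]]'
python3 - <<'E'
from h import *
im,d=snap('top');o=models.cut_out('top','pepper_mill')[0];p=pts('top',d,o['region']);q=p[p[:,2]>np.percentile(p[:,2],97)-.03];print(np.percentile(p[:,2],97),np.median(q,0),o['p'])
E
python3 -m jog '[[0.39,0.83,0,0,1],[0.39,0.83,0,0,1],[0.39,0.83,0,0,1],[0.39,0.83,0,0,1],[0.39,0.83,0,0,1],[0.39,0.83,0,0,1],[0.39,0.83,0,0,1],[0.39,0.83,0,0,1]]'
python3 -m jog '[[0.39,0.83,0,0,1],[0.39,0.83,0,0,1],[0.38,0.8,0,0,1],[0,0,0,0,1],[0,0,0.5,0,1],[0,0,0.5,0,1],[0,0,0.5,0,1],[0,0,0,0,1]]'
sed -i "s/_a.png/_b.png/" mw.py; python3 mw.py
```

```text
time: 12.8
position: [0.6056, -0.2706, 0.3055]
tcp_rot: [[-1.0, 0.002, 0.007], [0.002, 1.0, -0.004], [-0.007, -0.004, -1.0]]
force: [0.1, 1.5, -0.7]
gripper_width: 0.0852
finger_force: 0.0
0.17520575025460108 [ 0.61110948 -0.28329173  0.16736732] 0.93
time: 13.7
position: [0.5096, -0.0681, 0.3015]
tcp_rot: [[-1.0, 0.0, 0.001], [0.0, 1.0, -0.0], [-0.001, -0.0, -1.0]]
force: [0.0, 0.7, 0.4]
gripper_width: 0.0855
finger_force: 0.0
time: 14.5
position: [0.4747, 0.0045, 0.2548]
tcp_rot: [[-1.0, 0.0, -0.002], [0.0, 1.0, -0.0], [0.002, -0.0, -1.0]]
force: [0.3, 0.8, -0.7]
gripper_width: 0.0852
finger_force: 0.0
wrist tray 0.63 [191.0, 127.5, 187.3, 161.8] ztop 0.025 med [0.506 0.018] rect [ 0.517  0.016  0.165  0.211 14.983]
wrist board 0.71 [0.0, 102.9, 114.9, 218.6] ztop 0.018 med [ 0.49  -0.279] rect [ 0.489 -0.256  0.253  0.326 45.005]
wrist coaster 0.7 [444.4, 120.1, 75.0, 69.4] ztop 0.009 med [0.442 0.262] rect [ 0.445  0.263  0.092  0.089 32.868]
wrist tea_light 0.44 [192.0, 127.7, 187.1, 157.7] ztop 0.025 med [0.51 0.02] rect [ 0.517  0.016  0.165  0.21  14.877]
wrist pepper_mill 0.66 [0.0, 265.2, 85.8, 79.1] ztop 0.133 med [ 0.606 -0.271] rect [ 5.3200e-01 -1.7500e-01  1.8000e-02  2.5400e-01  3.6354e+01]
wrist spice_jar 0.89 [256.6, 167.9, 45.7, 55.3] ztop 0.115 med [0.476 0.005] rect [0.476 0.006 0.042 0.042 1.289]
wrist salt_mill 0.66 [223.9, 229.7, 36.7, 48.3] ztop 0.097 med [ 0.55  -0.039] rect [ 5.5200e-01 -3.9000e-02  3.0000e-02  2.9000e-02  6.2793e+01]
[0.47528986 0.00493058 0.25588674] [[-9.99999861e-01  3.05135147e-04  4.29043315e-04]
 [ 3.05110129e-04  9.99999952e-01 -5.83756115e-05]
 [-4.29061107e-04 -5.82446980e-05 -9.99999906e-01]] 0.08609987998766946 0.0187
```

```bash
python3 -m jog '[[0,0,0.9,0,1],[0,0,0.9,0,1],[0,0,0.9,0,1],[0,0,0.9,0,1],[0,0,0.9,0,1],[0,0,0.9,0,1],[0,0,0.7,0,1],[0,0,0.35,0,1]]'
python3 -m jog '[[0,0,0,0,1],[0,0,0,0,0.5],[0,0,0,0,0.4],[0,0,0,0,0.3],[0,0,0,0,0.3],[0,0,0,0,0.3],[0,0,0,0,0.3],[0,0,0,0,0.3]]' 40
python3 -m jog '[[0,0,-0.2,0,0.3],[0,0,-0.4,0,0.3],[0,0,-0.8,0,0.3],[0,0,-0.8,0,0.3],[0,0,-0.8,0,0.3],[0,0,-0.8,0,0.3],[0,0,-0.8,0,0.3],[0,0,-0.8,0,0.3]]'
```

```text
time: 15.8
position: [0.4745, 0.005, 0.0606]
tcp_rot: [[-1.0, 0.0, -0.002], [0.0, 1.0, 0.0], [0.002, 0.0, -1.0]]
force: [-0.6, 0.4, 0.4]
gripper_width: 0.0855
finger_force: 0.0
time: 16.6
position: [0.4759, 0.005, 0.0631]
tcp_rot: [[-1.0, 0.0, 0.002], [0.0, 1.0, -0.0], [-0.002, -0.0, -1.0]]
force: [0.0, 2.0, 8.6]
gripper_width: 0.0429
finger_force: 39.1
time: 17.4
position: [0.4749, 0.005, 0.2262]
tcp_rot: [[-1.0, 0.0, 0.001], [0.0, 1.0, -0.0], [-0.001, -0.0, -1.0]]
force: [0.5, -0.8, -0.9]
gripper_width: 0.0426
finger_force: 40.8
```

```bash
python3 -m jog '[[-0.1,-0.4,0,0,0.3],[-0.15,-0.8,0,0,0.3],[-0.15,-0.9,0,0,0.3],[-0.15,-0.9,0,0,0.3],[-0.15,-0.9,0,0,0.3],[-0.15,-0.9,0,0,0.3],[-0.15,-0.9,0,0,0.3],[-0.15,-0.9,0,0,0.3]]'
python3 -m jog '[[-0.15,-0.9,0,0,0.3],[-0.15,-0.8,0,0,0.3],[-0.15,-0.8,0,0,0.3],[-0.15,-0.4,0,0,0.3],[-0.07,-0.23,0,0,0.3],[0,0,0.5,0,0.3],[0,0,0.8,0,0.3],[0,0,0.8,0,0.3]]'
python3 -m jog '[[0,0,0.8,0,0.3],[0,0,0.8,0,0.3],[0,0,0.7,0,0.3],[0,0,0.4,0,0.3],[0,0,0.2,0,0.3],[0,0,0,0,0.3],[0,0,0,0,0.3],[0,0,0,0,0.3]]'
```

```text
time: 18.2
position: [0.5092, -0.1945, 0.2242]
tcp_rot: [[-1.0, 0.0, -0.0], [0.0, 1.0, 0.0], [0.0, 0.0, -1.0]]
force: [0.2, -0.5, -1.9]
gripper_width: 0.0424
finger_force: 40.9
time: 19.0
position: [0.5297, -0.2864, 0.1607]
tcp_rot: [[-1.0, -0.0, 0.0], [-0.0, 1.0, -0.0], [-0.0, -0.0, -1.0]]
force: [0.2, 0.7, -1.5]
gripper_width: 0.0426
finger_force: 41.0
time: 19.8
position: [0.5303, -0.2872, 0.0751]
tcp_rot: [[-1.0, 0.0, 0.001], [0.0, 1.0, -0.001], [-0.001, -0.001, -1.0]]
force: [-0.1, 0.5, -1.6]
gripper_width: 0.0424
finger_force: 41.0
```

```bash
python3 -m jog '[[0,0,0.07,0,0.3],[0,0,0.06,0,0.3],[0,0,0,0,0.3],[0,0,0,0,0.5],[0,0,0,0,0.65],[0,0,0,0,0.8],[0,0,0,0,1],[0,0,0,0,1]]'
python3 -m jog '[[0,0,0,0,1],[0,0,-0.3,0,1],[0,0,-0.7,0,1],[0,0,-1,0,1],[0,0,-1,0,1],[0,0,-1,0,1],[0,0,-1,0,1],[0,0,-1,0,1]]'
python3 -m jog '[[-0.1,0.8,0,0,1],[-0.1,0.9,0,0,1],[-0.1,0.9,0,0,1],[-0.1,0.9,0,0,1],[-0.1,0.9,0,0,1],[-0.1,0.9,0,0,1],[-0.1,0.9,0,0,1],[0,0.9,0,0,1]]'
python3 -m jog '[[0,0.8,0,0,1],[0,0.35,0,0,1],[0,0,0,0,1],[0,0,0,0,1],[0,0,0,0,1],[0,0,0,0,1],[0,0,0,0,1],[0,0,0,0,1]]'
sed -i "s/_b.png/_c.png/" mw.py; python3 mw.py
```

```text
time: 20.6
position: [0.5296, -0.287, 0.0701]
tcp_rot: [[-1.0, 0.0, -0.0], [0.0, 1.0, 0.0], [0.0, 0.0, -1.0]]
force: [0.4, 0.3, 0.1]
gripper_width: 0.0853
finger_force: 0.0
time: 21.4
position: [0.5295, -0.2868, 0.2522]
tcp_rot: [[-1.0, 0.0, 0.0], [0.0, 1.0, -0.0], [-0.0, -0.0, -1.0]]
force: [0.4, -0.6, -0.2]
gripper_width: 0.0857
finger_force: 0.0
time: 22.2
position: [0.5509, -0.0728, 0.2509]
tcp_rot: [[-1.0, 0.0, 0.001], [0.0, 1.0, -0.0], [-0.001, -0.0, -1.0]]
force: [1.1, -0.3, -0.2]
gripper_width: 0.0853
finger_force: 0.0
time: 23.0
position: [0.5507, -0.0398, 0.2502]
tcp_rot: [[-1.0, 0.001, -0.0], [0.001, 1.0, -0.0], [0.0, -0.0, -1.0]]
force: [-0.2, -0.5, -0.2]
gripper_width: 0.0855
finger_force: 0.0
wrist tray 0.94 [224.6, 58.4, 198.9, 177.4] ztop 0.023 med [0.504 0.026] rect [ 0.515  0.017  0.165  0.21  15.035]
wrist board 0.87 [9.8, 29.7, 131.5, 251.0] ztop 0.016 med [ 0.475 -0.273] rect [ 0.529 -0.288  0.122  0.301 86.721]
wrist coaster 0.86 [493.0, 51.0, 67.0, 77.8] ztop 0.008 med [0.441 0.258] rect [0.442 0.256 0.088 0.077 9.811]
wrist tea_light 0.94 [309.1, 165.8, 38.1, 34.1] ztop 0.022 med [0.548 0.024] rect [5.4800e-01 2.4000e-02 3.7000e-02 3.7000e-02 2.4981e+01]
wrist pepper_mill 0.91 [0.0, 211.7, 106.8, 101.1] ztop 0.161 med [ 0.617 -0.271] rect [ 6.1900e-01 -2.7400e-01  1.3000e-02  4.3000e-02  8.0366e+01]
wrist salt_mill 0.93 [259.0, 172.1, 40.1, 39.0] ztop 0.096 med [ 0.55 -0.04] rect [ 5.5200e-01 -4.0000e-02  3.0000e-02  3.0000e-02  5.7074e+01]
wrist garlic 0.61 [413.3, 250.8, 46.2, 43.2] ztop 0.051 med [0.666 0.171] rect [6.6800e-01 1.7100e-01 2.1000e-02 2.2000e-02 6.8861e+01]
[ 0.5507657  -0.03940738  0.25019321] [[-9.99999976e-01  2.17181441e-04 -1.52234779e-05]
 [ 2.17181552e-04  9.99999976e-01 -7.27004043e-06]
 [ 1.52218986e-05 -7.27334652e-06 -1.00000000e+00]] 0.08520603312495002 0.0187
```

View pics/wrist_c.png

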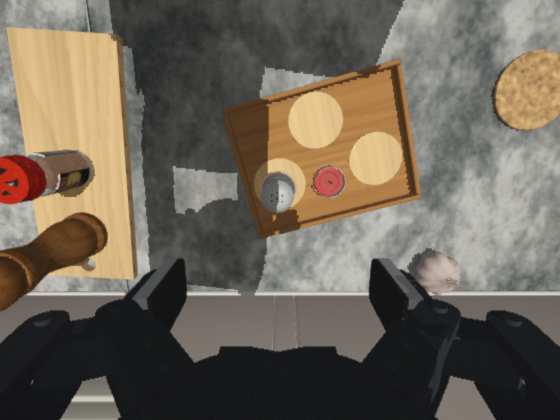

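Two things stand on the board at (90,175) and (100,235); the salt mill at (277,190) and tea light at (328,181) are undisturbed. Grasping the salt mill, well above the tea light's rim.

```bash
python3 -m jog '[[0,0,0.9,0,1],[0,0,1,0,1],[0,0,1,0,1],[0,0,1,0,1],[0,0,1,0,1],[0,0,0.9,0,1],[0,0,0.7,0,1],[0,0,0.44,0,1]]'
python3 -m jog '[[0,0,0,0,1],[0,0,0,0,0.5],[0,0,0,0,0.4],[0,0,0,0,0.3],[0,0,0,0,0.3],[0,0,0,0,0.3],[0,0,0,0,0.3],[0,0,0,0,0.3]]' 40
python3 -m jog '[[0,0,-0.2,0,0.3],[0,0,-0.4,0,0.3],[0,0,-0.8,0,0.3],[0,0,-0.8,0,0.3],[0,0,-0.8,0,0.3],[0,0,-0.8,0,0.3],[0,0,-0.8,0,0.3],[0,0,-0.8,0,0.3]]'
```

```text
time: 24.3
position: [0.5502, -0.0393, 0.0405]
tcp_rot: [[-1.0, 0.0, -0.002], [0.0, 1.0, 0.0], [0.002, 0.0, -1.0]]
force: [-0.2, 0.1, -0.1]
gripper_width: 0.0855
finger_force: 0.0
time: 25.1
position: [0.5516, -0.0396, 0.0432]
tcp_rot: [[-1.0, 0.0, 0.002], [0.0, 1.0, -0.0], [-0.002, -0.0, -1.0]]
force: [-1.2, -0.3, 12.3]
gripper_width: 0.0369
finger_force: 38.9
time: 25.9
position: [0.5506, -0.0394, 0.2061]
tcp_rot: [[-1.0, 0.0, 0.001], [0.0, 1.0, -0.0], [-0.001, -0.0, -1.0]]
force: [0.8, 0.1, -1.3]
gripper_width: 0.0368
finger_force: 39.7
```

```bash
python3 -m jog '[[0.2,-0.4,0,0,0.3],[0.36,-0.8,0,0,0.3],[0.36,-0.8,0,0,0.3],[0.36,-0.8,0,0,0.3],[0.36,-0.8,0,0,0.3],[0.36,-0.8,0,0,0.3],[0.36,-0.8,0,0,0.3],[0.36,-0.8,0,0,0.3]]'
python3 -m jog '[[0.36,-0.8,0,0,0.3],[0.36,-0.8,0,0,0.3],[0.1,-0.4,0,0,0.3],[0,-0.09,0,0,0.3],[0,0,0.5,0,0.3],[0,0,0.8,0,0.3],[0,0,0,0,0.3],[0,0,0,0,0.3]]'
python3 - <<'E'
from h import *
im,d=snap('scene');im2,_=snap('wrist')
cv2.imwrite('pics/v3.png',cv2.hconcat([cv2.resize(im[150:375,170:470],(400,300)),cv2.resize(im2,(400,300))])[:,:,::-1])
E
```

```text
time: 26.7
position: [0.4679, -0.2204, 0.2041]
tcp_rot: [[-1.0, 0.0, -0.0], [0.0, 1.0, 0.0], [0.0, 0.0, -1.0]]
force: [0.5, -0.0, -1.3]
gripper_width: 0.037
finger_force: 39.8
time: 27.5
position: [0.4446, -0.2814, 0.1651]
tcp_rot: [[-1.0, -0.0, -0.001], [-0.0, 1.0, 0.001], [0.001, 0.001, -1.0]]
force: [0.8, -0.5, -0.4]
gripper_width: 0.0368
finger_force: 40.0
```

View pics/v3.png

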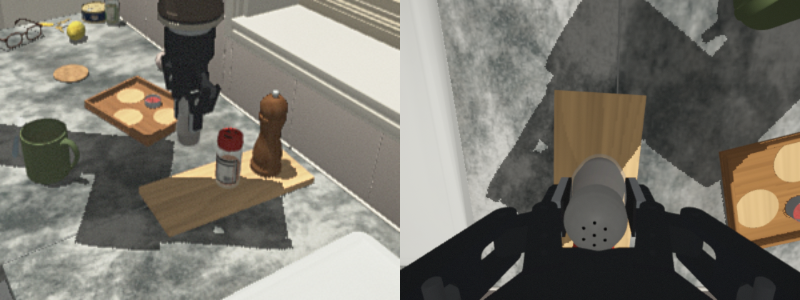

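The salt mill is held upright, with the pepper mill and jar standing on the board. Setting it down.

```bash
python3 -m jog '[[0,0,0.7,0,0.3],[0,0,0.9,0,0.3],[0,0,0.9,0,0.3],[0,0,0.7,0,0.3],[0,0,0.35,0,0.3],[0,0,0.1,0,0.3],[0,0,0,0,0.3],[0,0,0,0,0.3]]'
python3 -m jog '[[0,0,0.08,0,0.3],[0,0,0.07,0,0.3],[0,0,0,0,0.3],[0,0,0,0,0.5],[0,0,0,0,0.65],[0,0,0,0,0.8],[0,0,0,0,1],[0,0,0,0,1]]'
python3 -m jog '[[0,0,0,0,1],[0,0,-0.3,0,1],[0,0,-0.7,0,1],[0,0,-1,0,1],[0,0,-1,0,1],[0,0,-1,0,1],[0,0,-1,0,1],[0,0,-1,0,1]]'
```

```text
time: 28.4
position: [0.4451, -0.2825, 0.0565]
tcp_rot: [[-1.0, 0.0, 0.001], [0.0, 1.0, -0.001], [-0.001, -0.001, -1.0]]
force: [0.2, 0.3, -0.9]
gripper_width: 0.037
finger_force: 40.0
time: 29.2
position: [0.4445, -0.2821, 0.051]
tcp_rot: [[-1.0, 0.0, -0.0], [0.0, 1.0, 0.0], [0.0, 0.0, -1.0]]
force: [0.2, 0.6, -0.5]
gripper_width: 0.0852
finger_force: 0.0
time: 30.0
position: [0.4443, -0.2819, 0.233]
tcp_rot: [[-1.0, 0.0, 0.0], [0.0, 1.0, -0.0], [-0.0, -0.0, -1.0]]
force: [0.6, -0.4, -0.6]
gripper_width: 0.0857
finger_force: 0.0
```

```bash
python3 -m jog '[[-0.2,0.5,0,0,1],[-0.3,0.9,0,0,1],[-0.3,0.9,0,0,1],[-0.3,0.9,0,0,1],[-0.3,0.9,0,0,1],[-0.3,0.9,0,0,1],[-0.3,0.9,0,0,1],[-0.3,0.9,0,0,1]]'
python3 -m jog '[[-0.3,0.9,0,0,1],[-0.3,0.9,0,0,1],[-0.3,0.9,0,0,1],[-0.26,0.69,0.5,0,1],[0,0,0.8,0,1],[0,0,0.8,0,1],[0,0,0,0,1],[0,0,0,0,1]]'
sed -i "s/_c.png/_d.png/" mw.py; python3 mw.py; sed -e "s/\['top','scene'\]/['scene']/" -e "s/1.png/_d.png/" m.py > ms.py; python3 ms.py | grep -E "mill|jar|board"
```

```text
time: 30.8
position: [0.5137, -0.077, 0.2317]
tcp_rot: [[-1.0, 0.0, 0.0], [0.0, 1.0, -0.0], [-0.0, -0.0, -1.0]]
force: [0.4, 0.2, -0.4]
gripper_width: 0.0852
finger_force: 0.0
time: 31.6
position: [0.5483, 0.0235, 0.1687]
tcp_rot: [[-1.0, 0.0, -0.0], [0.0, 1.0, 0.0], [0.0, 0.0, -1.0]]
force: [0.4, 0.3, 0.1]
gripper_width: 0.0852
finger_force: 0.0
wrist tray 0.63 [134.8, 40.5, 258.1, 228.6] ztop 0.023 med [0.499 0.018] rect [ 0.516  0.017  0.165  0.211 14.936]
wrist board 0.94 [0.0, 14.8, 51.3, 302.7] ztop 0.017 med [ 0.576 -0.239] rect [ 0.56  -0.22   0.229  0.263 48.511]
wrist coaster 0.92 [484.9, 29.9, 75.1, 101.7] ztop 0.008 med [0.443 0.254] rect [ 0.445  0.252  0.088  0.069 16.891]
wrist tea_light 0.58 [256.6, 175.7, 41.1, 45.9] ztop 0.022 med [0.55  0.024] rect [0.549 0.024 0.037 0.037 0.422]
wrist pepper_mill 0.59 [0.0, 247.4, 6.5, 34.4] ztop 0.025 med [ 0.62  -0.262] rect [ 6.2100e-01 -2.6400e-01  7.0000e-03  3.4000e-02  7.9842e+01]
wrist garlic 0.21 [0.0, 249.9, 7.3, 29.3] ztop 0.024 med [ 0.619 -0.262] rect [ 6.2000e-01 -2.6300e-01  6.0000e-03  3.2000e-02  8.0441e+01]
[0.54848076 0.02353304 0.16825398] [[-9.99999889e-01  3.02666385e-04  3.60869790e-04]
 [ 3.02660189e-04  9.99999954e-01 -1.72250686e-05]
 [-3.60874987e-04 -1.71158457e-05 -9.99999935e-01]] 0.08572242871010279 0.0187
scene pepper_mill 0.88 [354.8, 217.1, 32.1, 62.9] ztop 0.171 med [ 0.612 -0.299] rect [ 6.1300e-01 -2.9800e-01  3.0000e-02  3.8000e-02  4.9089e+01]
scene spice_jar 0.68 [332.7, 246.6, 19.2, 47.2] ztop 0.12 med [ 0.528 -0.291] rect [ 5.2900e-01 -2.8800e-01  4.3000e-02  4.1000e-02  5.7364e+01]
scene salt_mill 0.71 [299.6, 263.0, 22.6, 40.0] ztop 0.102 med [ 0.442 -0.289] rect [ 4.4400e-01 -2.8800e-01  2.4000e-02  2.9000e-02  5.8533e+01]
```

```bash
python3 -m jog '[[0,0.02,0.7,0,1],[0,0,0.9,0,1],[0,0,0.9,0,1],[0,0,0.9,0,0.9],[0,0,0.9,0,0.8],[0,0,0.7,0,0.7],[0,0,0.3,0,0.7],[0,0,0,0,0.7]]' 20
python3 -m jog '[[0,0,0,0,0.6],[0,0,0,0,0.5],[0,0,0,0,0.4],[0,0,0,0,0.3],[0,0,0,0,0.3],[0,0,0,0,0.3],[0,0,0,0,0.3],[0,0,0,0,0.3]]' 20
python3 -m jog '[[0,0,-0.2,0,0.3],[0,0,-0.4,0,0.3],[0,0,-0.8,0,0.3],[0,0,-0.8,0,0.3],[0,0,-0.8,0,0.3],[0,0,0,0,0.3],[0,0,0,0,0.3],[0,0,0,0,0.3]]'
python3 - <<'E'
from h import *
im2,_=snap('wrist','w5.png')
E
```

```text
time: 33.4
position: [0.5477, 0.0242, 0.0081]
tcp_rot: [[-1.0, 0.0, -0.002], [0.0, 1.0, 0.0], [0.002, 0.0, -1.0]]
force: [-0.0, 0.0, 0.2]
gripper_width: 0.0602
finger_force: 0.0
time: 34.2
position: [0.5492, 0.0242, 0.0102]
tcp_rot: [[-1.0, 0.0, 0.002], [0.0, 1.0, -0.0], [-0.002, -0.0, -1.0]]
force: [-1.1, -1.0, 7.4]
gripper_width: 0.0365
finger_force: 19.2
time: 35.0
position: [0.5481, 0.0242, 0.0989]
tcp_rot: [[-1.0, 0.0, -0.0], [0.0, 1.0, -0.0], [0.0, -0.0, -1.0]]
force: [-0.5, -0.5, 0.1]
gripper_width: 0.036
finger_force: 20.3
```

View pics/w5.png

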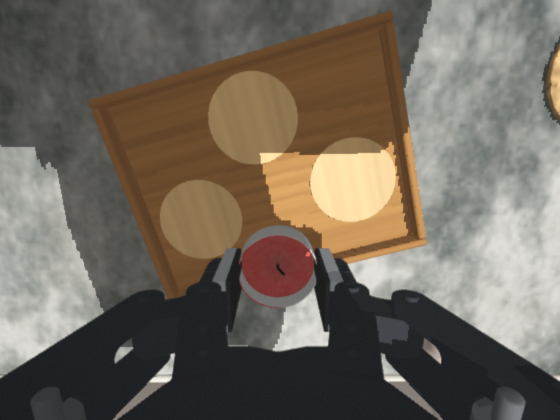

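The tea light is held level between the fingertips at (278,265). Carrying it to the coaster.

```bash
python3 -m jog '[[0.2,0.4,0,0,0.3],[0.37,0.8,0,0,0.3],[0.37,0.8,0,0,0.3],[0.37,0.8,0,0,0.3],[0.37,0.8,0,0,0.3],[0.37,0.8,0,0,0.3],[0.37,0.8,0,0,0.3],[0.37,0.8,0,0,0.3]]'
python3 -m jog '[[0.37,0.8,0,0,0.3],[0.37,0.8,0,0,0.3],[0.04,0.4,0,0,0.3],[0,0,0,0,0.3],[0,0,0,0,0.3],[0,0,0,0,0.3],[0,0,0,0,0.3],[0,0,0,0,0.3]]'
sed -i "s/_d.png/_e.png/" mw.py; python3 mw.py | grep -E "coaster|tea"
```

```text
time: 35.85
position: [0.4632, 0.2054, 0.0984]
tcp_rot: [[-1.0, 0.0, -0.001], [0.0, 1.0, -0.0], [0.001, -0.0, -1.0]]
force: [0.5, 0.3, 0.6]
gripper_width: 0.0363
finger_force: 20.3
time: 36.65
position: [0.4416, 0.2636, 0.099]
tcp_rot: [[-1.0, 0.001, -0.0], [0.001, 1.0, -0.0], [0.0, -0.0, -1.0]]
force: [-0.9, -0.2, -1.0]
gripper_width: 0.0361
finger_force: 20.3
wrist coaster 0.69 [221.2, 159.5, 113.3, 89.5] ztop 0.008 med [0.431 0.263] rect [4.3400e-01 2.6400e-01 9.0000e-02 7.5000e-02 8.8447e+01]
wrist tea_light 0.98 [236.6, 223.3, 78.6, 87.0] ztop 0.111 med [0.443 0.264] rect [0.44  0.264 0.039 0.036 1.525]
```

View pics/wrist_e.png

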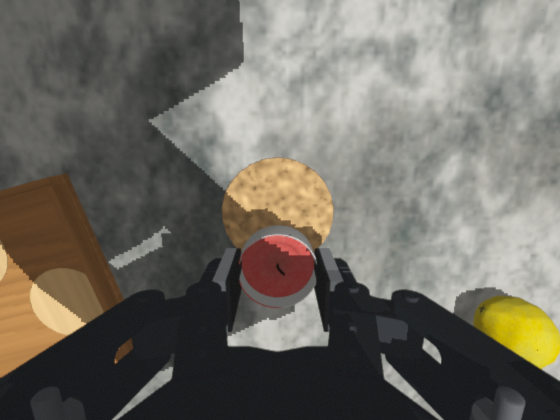

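Measured from its visible edge, the coaster (277,205) is centred at (0.4415, 0.264), directly under the tool. Lowering.

```bash
python3 -m jog '[[0,0,0.6,0,0.3],[0,0,0.8,0,0.3],[0,0,0.7,0,0.3],[0,0,0.4,0,0.3],[0,0,0.2,0,0.3],[0,0,0.15,0,0.3],[0,0,0.1,0,0.3],[0,0,0,0,0.3]]'
python3 -m jog '[[0,0,0,0,0.3],[0,0,0,0,0.3],[0,0,0,0,0.4],[0,0,0,0,0.5],[0,0,0,0,0.6],[0,0,0,0,0.7],[0,0,0,0,0.7],[0,0,0,0,0.7]]'
python3 -m jog '[[0,0,-0.2,0,0.7],[0,0,-0.5,0,0.8],[0,0,-1,0,1],[0,0,-1,0,1],[0,0,-1,0,1],[0,0,-1,0,1],[0,0,-1,0,1],[0,0,-1,0,1]]'
sed -i "s/_e.png/_f.png/" mw.py; python3 mw.py | grep -E "coaster|tea"
```

```text
time: 37.95
position: [0.4416, 0.2643, 0.0107]
tcp_rot: [[-1.0, 0.0, 0.0], [0.0, 1.0, 0.0], [-0.0, 0.0, -1.0]]
force: [-0.2, 0.3, -0.3]
gripper_width: 0.036
finger_force: 20.3
time: 38.75
position: [0.4414, 0.2642, 0.0105]
tcp_rot: [[-1.0, 0.0, -0.0], [0.0, 1.0, -0.0], [0.0, -0.0, -1.0]]
force: [0.2, -0.8, 0.1]
gripper_width: 0.0596
finger_force: 0.0
time: 39.55
position: [0.441, 0.264, 0.2133]
tcp_rot: [[-1.0, 0.0, 0.0], [0.0, 1.0, 0.0], [-0.0, 0.0, -1.0]]
force: [0.2, 0.0, 0.3]
gripper_width: 0.0851
finger_force: 0.0
wrist coaster 0.65 [237.5, 150.5, 79.8, 72.8] ztop 0.007 med [0.438 0.262] rect [4.420e-01 2.640e-01 8.900e-02 8.900e-02 8.982e+01]
wrist tea_light 0.92 [258.6, 167.7, 34.0, 40.9] ztop 0.02 med [0.441 0.264] rect [4.4000e-01 2.6400e-01 3.7000e-02 3.8000e-02 7.0789e+01]
```

The tea light is centred on the coaster to about 2 mm. Going back for the salt mill.

```bash
python3 -m jog '[[0,-0.5,0,0,1],[0,-1,0,0,1],[0,-1,0,0,1],[0,-1,0,0,1],[0,-1,0,0,1],[0,-1,0,0,1],[0,-1,0,0,1],[0,-1,0,0,1]]'
python3 -m jog '[[0,-1,0,0,1],[0,-1,0,0,1],[0,-1,0,0,1],[0,-1,0,0,1],[0,-1,0,0,1],[0,-1,0,0,1],[0,-1,0,0,1],[0,-1,0,0,1]]'
python3 -m jog '[[-0.06,-1,0,0,1],[-0.06,-1,0,0,1],[0,-0.7,0,0,1],[0,0,0,0,1],[0,0,0,0,1],[0,0,0,0,1],[0,0,0,0,1],[0,0,0,0,1]]'
sed -i "s/_f.png/_g.png/" mw.py; python3 mw.py | grep -E "mill|jar"
```

```text
time: 40.85
position: [0.4406, 0.0374, 0.2113]
tcp_rot: [[-1.0, 0.0, -0.001], [0.0, 1.0, -0.0], [0.001, -0.0, -1.0]]
force: [0.1, -0.3, -0.6]
gripper_width: 0.0853
finger_force: 0.0
time: 41.65
position: [0.4403, -0.2025, 0.2112]
tcp_rot: [[-1.0, 0.001, -0.001], [0.001, 1.0, 0.0], [0.001, 0.0, -1.0]]
force: [-0.1, -0.2, -1.0]
gripper_width: 0.0852
finger_force: 0.0
time: 42.45
position: [0.4448, -0.2812, 0.2116]
tcp_rot: [[-1.0, -0.001, 0.0], [-0.001, 1.0, -0.0], [-0.0, -0.0, -1.0]]
force: [-0.9, 0.1, 0.3]
gripper_width: 0.0854
finger_force: 0.0
wrist pepper_mill 0.65 [245.5, 315.5, 46.3, 35.1] ztop 0.087 med [ 0.597 -0.289] rect [ 5.1900e-01 -2.8800e-01  3.3000e-02  1.6900e-01  8.8519e+01]
wrist spice_jar 0.59 [247.5, 241.5, 51.5, 89.5] ztop 0.121 med [ 0.527 -0.287] rect [ 0.529 -0.287  0.043  0.042 38.616]
wrist salt_mill 0.68 [257.0, 179.8, 41.0, 45.6] ztop 0.104 med [ 0.444 -0.284] rect [ 4.450e-01 -2.840e-01  3.000e-02  3.100e-02  8.875e+01]
```

View pics/wrist_g.png

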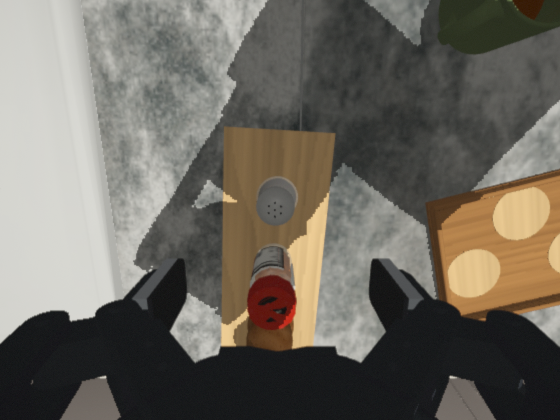

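All three stand in line: salt at (276,200), jar at (272,300). Grasping the salt mill.

```bash
python3 -m jog '[[0,-0.05,0.7,0,1],[0,0,0.9,0,1],[0,0,0.9,0,1],[0,0,0.9,0,1],[0,0,0.9,0,1],[0,0,0.7,0,1],[0,0,0.35,0,1],[0,0,0,0,1]]'
python3 -m jog '[[0,0,0,0,1],[0,0,0,0,0.5],[0,0,0,0,0.4],[0,0,0,0,0.3],[0,0,0,0,0.3],[0,0,0,0,0.3],[0,0,0,0,0.3],[0,0,0,0,0.3]]' 40
python3 -m jog '[[0,0,-0.2,0,0.3],[0,0,-0.4,0,0.3],[0,0,-0.8,0,0.3],[0,0,-0.8,0,0.3],[0,0,-0.8,0,0.3],[0,0,-0.8,0,0.3],[0,0,-0.8,0,0.3],[0,0,-0.8,0,0.3]]'
```

```text
time: 43.75
position: [0.4442, -0.2829, 0.05]
tcp_rot: [[-1.0, 0.0, -0.002], [0.0, 1.0, 0.001], [0.002, 0.001, -1.0]]
force: [1.1, -0.7, 0.5]
gripper_width: 0.0854
finger_force: 0.0
time: 44.55
position: [0.4453, -0.2837, 0.0519]
tcp_rot: [[-1.0, 0.0, 0.001], [0.0, 1.0, -0.001], [-0.001, -0.001, -1.0]]
force: [-2.3, -0.2, 12.8]
gripper_width: 0.0363
finger_force: 38.9
time: 45.35
position: [0.4446, -0.2832, 0.215]
tcp_rot: [[-1.0, 0.0, 0.0], [0.0, 1.0, -0.0], [-0.0, -0.0, -1.0]]
force: [0.4, 0.0, -0.8]
gripper_width: 0.0369
finger_force: 39.7
```

```bash
python3 -m jog '[[-0.2,0.4,0,0,0.3],[-0.36,0.8,0,0,0.3],[-0.36,0.8,0,0,0.3],[-0.36,0.8,0,0,0.3],[-0.36,0.8,0,0,0.3],[-0.36,0.8,0,0,0.3],[-0.36,0.8,0,0,0.3],[-0.36,0.8,0,0,0.3]]'
python3 -m jog '[[-0.36,0.8,0,0,0.3],[-0.36,0.8,0,0,0.3],[-0.11,0.4,0,0,0.3],[0,0.12,0,0,0.3],[0,0,0.5,0,0.3],[0,0,0.9,0,0.3],[0,0,0.9,0,0.3],[0,0,0.9,0,0.3]]'
python3 -m jog '[[0,0,0.9,0,0.3],[0,0,0.7,0,0.3],[0,0,0.4,0,0.3],[0,0,0.2,0,0.3],[0,0,0.1,0,0.3],[0,0,0,0,0.3],[0,0,0,0,0.3],[0,0,0,0,0.3]]'
```

```text
time: 46.15
position: [0.5264, -0.1017, 0.213]
tcp_rot: [[-1.0, 0.0, -0.0], [0.0, 1.0, 0.0], [0.0, 0.0, -1.0]]
force: [0.1, -0.2, -1.0]
gripper_width: 0.0369
finger_force: 39.7
time: 46.95
position: [0.5507, -0.0405, 0.1162]
tcp_rot: [[-1.0, 0.001, 0.0], [0.001, 1.0, -0.0], [-0.0, -0.0, -1.0]]
force: [-0.3, 0.4, -0.4]
gripper_width: 0.0367
finger_force: 39.7
time: 47.75
position: [0.5518, -0.0398, 0.0487]
tcp_rot: [[-1.0, 0.0, 0.001], [0.0, 1.0, -0.0], [-0.001, -0.0, -1.0]]
force: [-0.3, -0.5, -0.7]
gripper_width: 0.0369
finger_force: 39.7
```

Lower 5 mm, release, retreat, and go for the jar at (0.5295, -0.287).

```bash
python3 -m jog '[[0.02,0,0.1,0,0.3],[0,0,0.08,0,0.3],[0,0,0,0,0.3],[0,0,0,0,0.3],[0,0,0,0,0.5],[0,0,0,0,0.65],[0,0,0,0,0.85],[0,0,0,0,1]]'
python3 -m jog '[[0,0,0,0,1],[0,0,-0.3,0,1],[0,0,-0.7,0,1],[0,0,-1,0,1],[0,0,-1,0,1],[0,0,-1,0,1],[0,0,-1,0,1],[0,0,-1,0,1]]'
python3 -m jog '[[0.1,-0.8,0,0,1],[0.1,-0.9,0,0,1],[0.1,-0.9,0,0,1],[0.1,-0.9,0,0,1],[0.1,-0.9,0,0,1],[0.1,-0.9,0,0,1],[0.1,-0.9,0,0,1],[0,-0.9,0,0,1]]'
python3 -m jog '[[0,-0.8,0,0,1],[0,-0.34,0,0,1],[0,0,0,0,1],[0,0,0,0,1],[0,0,0,0,1],[0,0,0,0,1],[0,0,0,0,1],[0,0,0,0,1]]'
sed -i "s/_g.png/_h.png/" mw.py; python3 mw.py | grep -E "mill|jar"
```

```text
time: 48.55
position: [0.5506, -0.0397, 0.0424]
tcp_rot: [[-1.0, 0.0, -0.0], [0.0, 1.0, 0.0], [0.0, 0.0, -1.0]]
force: [0.5, -0.2, -0.4]
gripper_width: 0.0817
finger_force: 0.0
time: 49.35
position: [0.5505, -0.0397, 0.2246]
tcp_rot: [[-1.0, 0.0, 0.0], [0.0, 1.0, -0.0], [-0.0, -0.0, -1.0]]
force: [-0.5, 0.1, -0.6]
gripper_width: 0.0853
finger_force: 0.0
time: 50.15
position: [0.5291, -0.2538, 0.2233]
tcp_rot: [[-1.0, 0.0, 0.0], [0.0, 1.0, -0.0], [-0.0, -0.0, -1.0]]
force: [0.2, 0.6, -0.3]
gripper_width: 0.0857
finger_force: 0.0
time: 50.95
position: [0.5298, -0.2865, 0.2227]
tcp_rot: [[-1.0, -0.0, -0.0], [-0.0, 1.0, 0.0], [0.0, 0.0, -1.0]]
force: [-0.0, -0.7, -0.4]
gripper_width: 0.0857
finger_force: 0.0
wrist pepper_mill 0.72 [237.8, 233.2, 62.6, 117.7] ztop 0.173 med [ 0.609 -0.292] rect [ 5.7300e-01 -2.9000e-01  3.9000e-02  1.0600e-01  8.6086e+01]
wrist spice_jar 0.84 [254.9, 169.3, 48.1, 67.3] ztop 0.121 med [ 0.529 -0.287] rect [ 0.53  -0.287  0.043  0.041  0.639]
wrist salt_mill 0.97 [469.3, 192.0, 84.0, 48.0] ztop 0.095 med [ 0.549 -0.046] rect [ 5.5100e-01 -4.4000e-02  2.5000e-02  3.1000e-02  7.5757e+01]
```

```bash
python3 -m jog '[[0,0,0.7,0,1],[0,0,0.9,0,1],[0,0,0.9,0,1],[0,0,0.9,0,1],[0,0,0.8,0,1],[0,0,0.6,0,1],[0,0,0.28,0,1],[0,0,0,0,1]]'
python3 -m jog '[[0,0,0,0,1],[0,0,0,0,0.5],[0,0,0,0,0.4],[0,0,0,0,0.3],[0,0,0,0,0.3],[0,0,0,0,0.3],[0,0,0,0,0.3],[0,0,0,0,0.3]]' 40
python3 -m jog '[[0,0,-0.2,0,0.3],[0,0,-0.4,0,0.3],[0,0,-0.8,0,0.3],[0,0,-0.8,0,0.3],[0,0,-0.8,0,0.3],[0,0,-0.8,0,0.3],[0,0,-0.8,0,0.3],[0,0,-0.8,0,0.3]]'
```

```text
time: 52.25
position: [0.5292, -0.2867, 0.0693]
tcp_rot: [[-1.0, 0.0, -0.001], [0.0, 1.0, 0.001], [0.001, 0.001, -1.0]]
force: [-0.6, -0.0, 0.5]
gripper_width: 0.0853
finger_force: 0.0
time: 53.05
position: [0.5301, -0.2871, 0.0709]
tcp_rot: [[-1.0, 0.0, 0.001], [0.0, 1.0, -0.001], [-0.001, -0.001, -1.0]]
force: [-0.8, 1.4, 7.8]
gripper_width: 0.0425
finger_force: 39.5
time: 53.85
position: [0.5295, -0.2869, 0.2343]
tcp_rot: [[-1.0, 0.0, 0.001], [0.0, 1.0, -0.0], [-0.001, -0.0, -1.0]]
force: [0.2, -0.6, -1.3]
gripper_width: 0.0426
finger_force: 40.8
```

```bash
python3 -m jog '[[0.1,0.4,0,0,0.3],[0.15,0.8,0,0,0.3],[0.15,0.9,0,0,0.3],[0.15,0.9,0,0,0.3],[0.15,0.9,0,0,0.3],[0.15,0.9,0,0,0.3],[0.15,0.9,0,0,0.3],[0.15,0.9,0,0,0.3]]'
python3 -m jog '[[0.15,0.9,0,0,0.3],[0.15,0.8,0,0,0.3],[0.15,0.8,0,0,0.3],[0.15,0.4,0,0,0.3],[0.06,0.23,0,0,0.3],[0,0,0.5,0,0.3],[0,0,0.8,0,0.3],[0,0,0.8,0,0.3]]'
python3 -m jog '[[0,0,0.8,0,0.3],[0,0,0.8,0,0.3],[0,0,0.8,0,0.3],[0,0,0.6,0,0.3],[0,0,0.3,0,0.3],[0,0,0.1,0,0.3],[0,0,0,0,0.3],[0,0,0,0,0.3]]'
```

```text
time: 54.65
position: [0.4943, -0.0875, 0.2322]
tcp_rot: [[-1.0, 0.0, -0.0], [0.0, 1.0, 0.0], [0.0, 0.0, -1.0]]
force: [-0.2, 0.4, -1.2]
gripper_width: 0.0426
finger_force: 40.9
time: 55.45
position: [0.4758, 0.0046, 0.1688]
tcp_rot: [[-1.0, 0.0, 0.001], [0.0, 1.0, -0.0], [-0.001, -0.0, -1.0]]
force: [0.3, -0.6, -2.2]
gripper_width: 0.0427
finger_force: 40.9
time: 56.25
position: [0.476, 0.0049, 0.0679]
tcp_rot: [[-1.0, 0.0, 0.001], [0.0, 1.0, -0.0], [-0.001, -0.0, -1.0]]
force: [0.4, -0.0, -1.8]
gripper_width: 0.0425
finger_force: 40.9
```

```bash
python3 -m jog '[[0.01,0,0.1,0,0.3],[0,0,0.07,0,0.3],[0,0,0,0,0.3],[0,0,0,0,0.3],[0,0,0,0,0.5],[0,0,0,0,0.65],[0,0,0,0,0.85],[0,0,0,0,1]]'
python3 -m jog '[[0,0,0,0,1],[0,0,-0.3,0,1],[0,0,-0.7,0,1],[0,0,-1,0,1],[0,0,-1,0,1],[0,0,-1,0,1],[0,0,-1,0,1],[0,0,-1,0,1]]'
python3 -m jog '[[0,0,-1,0,1],[0,0,-0.9,0,1],[-0.3,-0.6,0,0,1],[-0.4,-0.85,0,0,1],[-0.4,-0.85,0,0,1],[-0.4,-0.85,0,0,1],[-0.4,-0.85,0,0,1],[-0.4,-0.85,0,0,1]]'
python3 -m jog '[[-0.4,-0.85,0,0,1],[-0.4,-0.85,0,0,1],[-0.4,-0.85,0,0,1],[-0.4,-0.85,0,0,1],[-0.4,-0.85,0,0,1],[-0.37,-0.83,0,0,1],[0,0,0,0,1],[0,0,0,0,1]]'
sed -i "s/_h.png/_i.png/" mw.py; python3 mw.py | grep -E "mill|jar"
```

```text
time: 57.05
position: [0.4752, 0.005, 0.0621]
tcp_rot: [[-1.0, 0.0, 0.0], [0.0, 1.0, -0.0], [-0.0, -0.0, -1.0]]
force: [-0.8, -0.1, -0.9]
gripper_width: 0.0817
finger_force: 0.0
time: 57.85
position: [0.4748, 0.005, 0.2441]
tcp_rot: [[-1.0, 0.0, 0.0], [0.0, 1.0, -0.0], [-0.0, -0.0, -1.0]]
force: [-0.1, -0.5, 0.6]
gripper_width: 0.0853
finger_force: 0.0
time: 58.65
position: [0.5442, -0.1416, 0.2998]
tcp_rot: [[-1.0, 0.0, 0.0], [0.0, 1.0, -0.0], [-0.0, -0.0, -1.0]]
force: [0.9, 0.0, 0.7]
gripper_width: 0.0855
finger_force: 0.0
time: 59.45
position: [0.6148, -0.293, 0.2991]
tcp_rot: [[-1.0, 0.001, -0.001], [0.001, 1.0, 0.001], [0.001, 0.001, -1.0]]
force: [-0.8, 0.9, -0.1]
gripper_width: 0.0855
finger_force: 0.0
wrist pepper_mill 0.75 [253.0, 156.9, 49.2, 70.1] ztop 0.183 med [ 0.616 -0.293] rect [ 0.616 -0.292  0.011  0.012  0.257]
wrist spice_jar 0.8 [491.9, 36.5, 67.3, 54.3] ztop 0.107 med [ 0.48  -0.015] rect [ 4.8000e-01 -1.2000e-02  3.7000e-02  1.3000e-02  1.2683e+01]
wrist salt_mill 0.74 [451.3, 115.3, 65.3, 34.6] ztop 0.095 med [ 0.552 -0.044] rect [ 5.5100e-01 -4.2000e-02  2.9000e-02  3.0000e-02  6.2177e+01]
```

View pics/wrist_i.png

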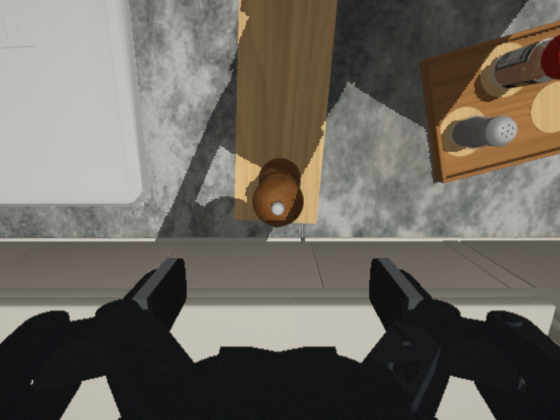

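The salt mill and jar are upright on their inlays, and the pepper mill at (277,200) is centred. Grasping it.

```bash
python3 -m jog '[[0,0,0.7,0,1],[0,0,0.9,0,1],[0,0,0.9,0,1],[0,0,0.9,0,1],[0,0,0.9,0,1],[0,0,0.8,0,1],[0,0,0.4,0,1],[0,0,0,0,1]]'
python3 -m jog '[[0,0,0,0,1],[0,0,0,0,0.5],[0,0,0,0,0.4],[0,0,0,0,0.3],[0,0,0,0,0.3],[0,0,0,0,0.3],[0,0,0,0,0.3],[0,0,0,0,0.3]]' 40
python3 -m jog '[[0,0,-0.2,0,0.3],[0,0,-0.4,0,0.3],[0,0,-0.8,0,0.3],[0,0,-0.8,0,0.3],[0,0,-0.8,0,0.3],[0,0,-0.8,0,0.3],[0,0,-0.8,0,0.3],[0,0,-0.8,0,0.3]]'
```

```text
time: 60.75
position: [0.6144, -0.2925, 0.1326]
tcp_rot: [[-1.0, 0.0, -0.002], [0.0, 1.0, 0.001], [0.002, 0.001, -1.0]]
force: [-0.5, 1.0, -0.2]
gripper_width: 0.0853
finger_force: 0.0
time: 61.55
position: [0.6158, -0.2931, 0.1355]
tcp_rot: [[-1.0, 0.0, 0.002], [0.0, 1.0, -0.001], [-0.002, -0.001, -1.0]]
force: [-1.3, 1.2, 9.8]
gripper_width: 0.0467
finger_force: 40.0
time: 62.35
position: [0.6151, -0.2929, 0.2981]
tcp_rot: [[-1.0, 0.0, 0.001], [0.0, 1.0, -0.0], [-0.001, -0.0, -1.0]]
force: [0.5, -0.3, -2.3]
gripper_width: 0.0465
finger_force: 41.5
```

```bash
python3 -m jog '[[0.2,0.4,0,0,0.3],[0.2,0.8,0,0,0.3],[0.2,0.9,0,0,0.3],[0.2,0.9,0,0,0.3],[0.2,0.9,0,0,0.3],[0.2,0.9,0,0,0.3],[0.2,0.9,0,0,0.3],[0.2,0.9,0,0,0.3]]'
python3 -m jog '[[0.2,0.9,0,0,0.3],[0.2,0.9,0,0,0.3],[0.2,0.9,0,0,0.3],[0.2,0.9,0,0,0.3],[0.2,0.9,0,0,0.3],[0.2,0.8,0,0,0.3],[0.27,0.48,0,0,0.3],[0,0,0,0,0.3]]'
python3 -m jog '[[0,0,0.5,0,0.3],[0,0,0.9,0,0.3],[0,0,0.9,0,0.3],[0,0,0.9,0,0.3],[0,0,0.9,0,0.3],[0,0,0.8,0,0.3],[0,0,0.4,0,0.3],[0,0,0,0,0.3]]'
```

```text
time: 63.15
position: [0.566, -0.0934, 0.2959]
tcp_rot: [[-1.0, 0.0, -0.001], [0.0, 1.0, 0.0], [0.001, 0.0, -1.0]]
force: [-0.2, 0.3, -1.5]
gripper_width: 0.0466
finger_force: 41.6
time: 63.95
position: [0.5215, 0.08, 0.2959]
tcp_rot: [[-1.0, -0.002, -0.001], [-0.002, 1.0, 0.0], [0.001, 0.0, -1.0]]
force: [-0.5, -1.2, -1.7]
gripper_width: 0.0467
finger_force: 41.6
time: 64.75
position: [0.5223, 0.0778, 0.1359]
tcp_rot: [[-1.0, 0.001, -0.003], [0.001, 1.0, -0.0], [0.003, -0.0, -1.0]]
force: [-0.3, -0.2, -2.0]
gripper_width: 0.0467
finger_force: 41.7
```

Lower 9 mm, release, rise, and check from above.

```bash
python3 -m jog '[[0,0,0.12,0,0.3],[0,0,0.1,0,0.3],[0,0,0.05,0,0.3],[0,0,0,0,0.3],[0,0,0,0,0.5],[0,0,0,0,0.65],[0,0,0,0,0.85],[0,0,0,0,1]]'
python3 -m jog '[[0,0,0,0,1],[0,0,-0.3,0,1],[0,0,-0.7,0,1],[0,0,-1,0,1],[0,0,-1,0,1],[0,0,-1,0,1],[0,0,-1,0,1],[0,0,-1,0,1]]'
python3 -m jog '[[0,0,-1,0,1],[0,0,-1,0,1],[0.5,-0.46,-1,0,1],[0.6,-0.46,0,0,1],[0,0,0,0,1],[0,0,0,0,1],[0,0,0,0,1],[0,0,0,0,1]]'
sed -i "s/_i.png/_j.png/" mw.py; python3 mw.py; python3 -m jog '[[0,0,-0.5,0,1],[1,0,0,0,1],[0,0,0,0,1],[0,0,0,0,1],[0,0,0,0,1],[0,0,0,0,1],[0,0,0,0,1],[0,0,0,0,1]]' >/dev/null
python3 - <<'E'
from h import *
im,d=snap('scene');a=cv2.imread('pics/wrist_j.png')
cv2.imwrite('pics/v9.png',cv2.hconcat([cv2.resize(im[130:340,170:450,::-1],(400,300)),cv2.resize(a,(400,300))]))
E
```

```text
time: 65.55
position: [0.5233, 0.0785, 0.1291]
tcp_rot: [[-1.0, 0.0, 0.0], [0.0, 1.0, -0.0], [-0.0, -0.0, -1.0]]
force: [-0.8, 0.6, -0.2]
gripper_width: 0.0819
finger_force: 0.0
time: 66.35
position: [0.5229, 0.0785, 0.311]
tcp_rot: [[-1.0, 0.0, 0.001], [0.0, 1.0, 0.0], [-0.001, 0.0, -1.0]]
force: [1.3, -0.4, -0.1]
gripper_width: 0.0854
finger_force: 0.0
time: 67.15
position: [0.4904, 0.0512, 0.3987]
tcp_rot: [[-1.0, -0.0, -0.001], [-0.0, 1.0, 0.0], [0.001, 0.0, -1.0]]
force: [0.2, 0.0, 0.7]
gripper_width: 0.0854
finger_force: 0.0
wrist tray 0.68 [184.7, 120.0, 142.9, 120.0] ztop 0.023 med [0.497 0.003] rect [ 0.515  0.016  0.165  0.21  14.976]
wrist board 0.82 [38.8, 99.3, 89.1, 172.7] ztop 0.017 med [ 0.512 -0.286] rect [ 0.529 -0.288  0.123  0.3   86.769]
wrist coaster 0.87 [377.2, 113.1, 52.2, 51.3] ztop 0.008 med [0.439 0.258] rect [ 0.44   0.262  0.087  0.088 35.427]
wrist tea_light 0.77 [390.2, 127.7, 27.5, 23.8] ztop 0.022 med [0.441 0.265] rect [0.44  0.264 0.037 0.038 0.063]
wrist pepper_mill 0.59 [278.6, 172.5, 36.6, 53.6] ztop 0.175 med [0.523 0.078] rect [5.2300e-01 7.8000e-02 1.2000e-02 1.2000e-02 4.0616e+01]
wrist spice_jar 0.63 [230.0, 148.9, 33.1, 32.6] ztop 0.114 med [0.475 0.005] rect [4.7500e-01 5.0000e-03 4.1000e-02 4.2000e-02 4.5032e+01]
wrist salt_mill 0.92 [207.2, 195.3, 31.6, 29.6] ztop 0.096 med [ 0.549 -0.04 ] rect [ 5.5000e-01 -4.0000e-02  2.9000e-02  3.0000e-02  8.6942e+01]
wrist lemon 0.65 [491.8, 176.9, 40.8, 35.6] ztop 0.053 med [0.534 0.451] rect [0.535 0.453 0.043 0.041 8.389]
wrist garlic 0.95 [328.5, 251.9, 26.2, 26.5] ztop 0.052 med [0.666 0.171] rect [6.6900e-01 1.7100e-01 2.6000e-02 2.2000e-02 6.3336e+01]
[0.49021851 0.0509003  0.39899373] [[-9.99999953e-01  3.07710321e-04 -6.02853909e-06]
 [ 3.07710176e-04  9.99999952e-01  2.41493656e-05]
 [ 6.03596981e-06  2.41475094e-05 -1.00000000e+00]] 0.08554581403275383 0.0187
```

View pics/v9.png

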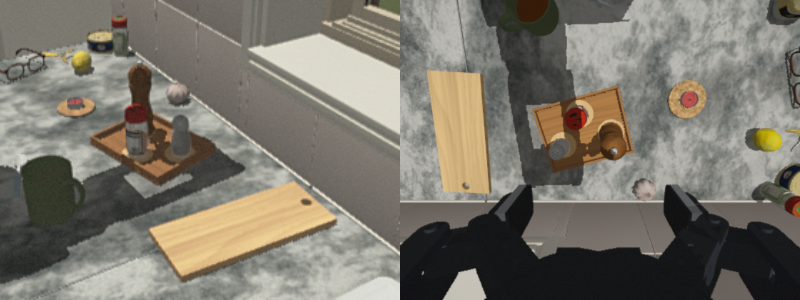

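All three stand upright in the tray within 2 mm of their first wrist-camera readings. The tea light (688,100) is centred on the coaster, and the robot is clear of everything.

```bash
python3 -c "
from cell import robot
print(robot.job_done())"
```

```text
the job is handed in; nothing more can be done
None
```

The job is handed in, and no verdict came back: in the last check the tea light lay within about 2 mm of the coaster's middle, the three tall things stood upright within 2 mm of their start spots, and the lemon and garlic had not moved.

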